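Nozzles from the clip strip into their parts dishes

TASK

Pull the three cone-tipped brass nozzles out of the sprung clip strip, one at a time, and stand each upright in the middle of the parts dish of its size: the smallest nozzle in the smallest dish, the medium one in the medium dish, the largest in the largest dish. Leave the two flat-topped plugs in the strip.

Things in the scene. Friction and masses are not known exactly. Their poses are not given: they have to be found in the camera images.
- clip_strip: Aluminium rail fixed to the bench, 320 (its y) x 56 (x) x 12 mm; origin: centre of underside. Five stations 60 mm apart along y, each holding a brass part on the rail's top. Per station: two sprung jaws on the y sides (to 33 mm above the bench) over the part's foot flange, low lips on the x sides (to 18 mm). Fingers fit on the x sides; a part pulls straight up (4-10 N), clear after 25 mm.
- nozzle_small_mid (a point): Smallest cone-tipped brass nozzle, round, 60 mm high, upright in any station. Point: on its axis, 30 mm above its underside (half-way up); z up, x and y as the strip's at the start. Foot flange 24 mm across, 6 mm high; neck 17 mm; straight head 24 mm across from 26 to 48 mm above the underside (grip there), cone above. About 60 g.
- nozzle_medium_mid (a point): Medium cone-tipped brass nozzle, round, 70 mm high, same foot and neck; straight head 34 mm across from 30 to 54 mm above the underside (grip there), cone above. The point is on its axis half-way up, 35 mm above its underside; z up. 90 g.
- nozzle_large_mid (a point): Largest cone-tipped brass nozzle, round, 82 mm high, same foot and neck; straight head 46 mm across from 34 to 60 mm above the underside (grip there), cone above. The point is on its axis half-way up, 41 mm above its underside; z up. 130 g.
- plug_a_mid (a point): Flat-topped brass plug, round, 56 mm high, same foot and neck, straight head 32 mm across up to its flat top: to be left in the strip. The point is on its axis half-way up, 28 mm above its underside.
- plug_b_mid (a point): The other flat-topped brass plug, just like the first: to be left in the strip. The point is on its axis half-way up, 28 mm above its underside.
- dish_small: Smallest round steel parts dish, 68 mm across the rim, 12 mm high, clinging to the bench (does not move); flat inner floor 3 mm above the bench, about 58 mm across. Origin at the centre of its underside, z up.
- dish_medium: Medium round steel parts dish, 92 mm across the rim, 12 mm high, does not move; flat inner floor 3 mm above the bench, about 82 mm across. Origin at the centre of its underside, z up.
- dish_large: Largest round steel parts dish, 118 mm across the rim, 12 mm high, does not move; flat inner floor 3 mm above the bench, about 108 mm across. Origin at the centre of its underside, z up.
- blue_carton: Blue carton hanging, tilted and fixed, over the back of the bench: an obstacle to steer arm and gripper clear of; it has no part in the job. Seen from its origin (its lowest corner's height, 275 mm above the bench) it spans about x -95 to +60, y -95 to +145, z 0 to +250 mm along the bench's own directions. Nothing to be handled lies under it; stay on the robot's side and to the left of it.

How it is judged (in metres and radians):
At the end, for the whole second after the job is handed in: Each nozzle stands upright (within 6 degrees) and at rest on the floor of the dish of its own size, its axis within 12 mm of the dish's centre; both plugs still sit in the strip, within 6 mm of where they began (horizontal distance between nozzle_small_mid and dish_small below 0.012 m and angle between each of nozzle_small_mid, nozzle_medium_mid, nozzle_large_mid's own z axis and vertical below 0.105 rad and z of nozzle_small_mid in the frame of dish_small between 0.029 and 0.037 m and linear speed of each of nozzle_small, nozzle_medium, nozzle_large below 0.02 m/s and horizontal distance between nozzle_medium_mid and dish_medium below 0.012 m and z of nozzle_medium_mid in the frame of dish_medium between 0.034 and 0.042 m and horizontal distance between nozzle_large_mid and dish_large below 0.012 m and z of nozzle_large_mid in the frame of dish_large between 0.04 and 0.048 m and distance of each of plug_a_mid, plug_b_mid from where it was at the start of the episode below 0.006 m); the robot touches nothing.
It also fails if it takes over 96 s, if anything falls off the work surface, if the arm or the gripper's body presses on something with over 40 N, if the wrist force passes 120 N, or if a joint passes its speed limit or range.

ROBOT

A 6-joint arm with a two-finger parallel gripper is mounted at the origin on a cart in front of the work surface, level with it; the furniture and walls round the work are solid. World frame = base frame: x ahead of the robot, y to its left, z up, the work surface at z = 0. Lengths are in m, angles in degrees, forces in N, time in s.
With the tool pointing down it reaches from about 0.375 to 0.9 m from the base axis. Payload 3.1 kg.
Tool frame: the origin (TCP) lies midway between the tips of the shut fingers; the grasp point (between the pads) lies bot.pinch_z behind it (bot.pinch_z is the distance from the TCP to the grasp point, in m); z points along the fingers, y is the direction in which the jaws open and shut (so a half turn about z gives the same grasp; the last joint's range is limited). The gripper opens to 87 mm and grips with 3 to 60 N. Pads are 19 mm wide; open, the fingers measure 117 mm over their backs; the gripper's body (75 mm by 190 mm) begins 51 mm behind the grasp point.
Start: joints at [59.616, 30.224, 82.088, -0, 67.689, -10.227], TCP at [0.215, 0.587, 0.223] pointing down, gripper open.
Joint ranges: [-176.69, 176.69], [-43.24, 126.21], [12.49, 139.97], [-82, 262], [0, 151.66], [-163.58, 163.58]. Speed limits (degrees/s): [159.86, 159.86, 180, 180, 180, 180].

INTERFACE

Orientations are given as a 3x3 rotation matrix whose columns are the frame's x, y, z axes.
In Python, from rig import bot gives the robot as it stands.
- The arm moves only by the tool apply_moves, never from a script. Its argument "motion" is text: rows parted by semicolons, each of 7 numbers parted by spaces: the shift along the tool's x, y, z in m, then the turn, a rotation vector about the tool's x, y, z in degrees, then the finger opening in m, from 0 to 0.087. A call has exactly 8 rows; each row is the pose to reach, as a shift and turn from the pose commanded when the call began, along the tool's axes at that moment; what a row does not reach only later rows make up. A row lasts 1/8 s, in which the tool goes at most 62.5 mm and 10.7 degrees, less where a joint would pass 70% of its speed; a pose out of reach is approached as far as the arm can. A call with a gripper value outside its range is refused whole. The fingers move at their own pace and stop on an object; the grip force is fixed at half the most. Time passes only in rows, so rows that repeat a pose let the fingers close, or fill a call up. It gives the time, the measured TCP pose, the force and the opening at its end, in the units of the state.
- bot.read_state(): the state, without advancing time (a new reading comes with each control period).
- bot.capture(name): name is "scene" or "side" or "wrist"; returns the picture (480x640x3 uint8, red, green, blue); there is no depth.
- bot.get_calibration(name): a dict with "fx", "fy", "cx", "cy" (pixels), "rvec" (rotation vector, rad) and "tvec" (3), from world to camera coordinates, as OpenCV has them. Camera axes: x right, y down, z forward; pixel columns grow to the right and rows downward; lengths in m; the calibration is good to about 2 mm. A picture is of the moment at which its call begins: read the wrist's pose just before it. get_calibration takes no time and is no camera call; for the wrist camera it gives the pose at the moment of the call.
- bot.hand_in(): hands the job in, once; it reports no verdict.
Trained networks look in the newest picture that a camera, given by its name, has taken for a name from the list of things; names that differ only in an ending like _2 or _b are one class to them, and where a whole thing is asked for, a point or a joint stands for the part that bears it (a point fixed in the world has none). Each returns a list of dicts, best first, with "p" (0 to 1); they miss things now and then, are a little off and sometimes report something else, mostly with a low value. They report only what shows in the picture. A call takes as long as a camera call.
- bot.find_in(name, camera): "point" ([x, y, z] in m, in world coordinates, good to about 4 mm: the middle of the surface that is visible of it).
The state is a dict: "time_s": time; "joint_positions": joint angles; "qvel": joint speeds; "tau": joint torques, N m; "position": TCP position; "tcp_rot": TCP orientation; "force": force on the tool from outside, world axes, zero at the start; "moment": the same for the moment, N m; "opening": opening from 0.0 (shut) to 1.0 (fully open).
Only numpy, scipy, OpenCV 4.12 (cv2) and the standard library are available. Lean on these libraries where they do the work, as an engineer would, in place of code of your own. Each camera call takes 0.05 s, during which the arm holds its last target.

## Working session

There is one attempt and no reset: what is moved stays moved. The work goes in short steps, Python scripts to look and compute and a tool call to move; the robot and the scene stay as the last step left them, time stands still between calls to the robot, and variables do not carry over. Pictures are saved under pics/ and viewed, and the job is handed in when it is done.

Besides the shell and the picture viewer there is one more tool, called by a JSON object that holds its "method" and its "body". apply_moves: Moves the arm, as the interface text tells. Its arguments: {"type":"object","properties":{"motion":{"type":"string"}},"required":["motion"]}

```bash
mkdir -p pics; ls; python3 - <<'E'
from rig import bot
import cv2,json
s=bot.read_state();print(s['time_s'],s['position'],s['tcp_rot'],s['opening'],bot.pinch_z)
for c in ['scene','side']:
    im=bot.capture(c);cv2.imwrite(f'pics/{c}0.png',im[:,:,::-1])
    print(c,bot.get_calibration(c))
    for n in ['nozzle_small_mid','nozzle_medium_mid','nozzle_large_mid','plug_a_mid','dish_small','dish_medium','dish_large','clip_strip','blue_carton']:
        print(n,[(d['point'],d['p']) for d in bot.find_in(n,c)][:3])
E
```

```text
pics
0.0 [0.21496651 0.58610812 0.22157877] [[-9.38756204e-01  3.44580439e-01 -1.05440376e-03]
 [ 3.44581873e-01  9.38754439e-01 -1.85359719e-03]
 [ 3.51112879e-04 -2.10340429e-03 -9.99997726e-01]] 0.9978173002102319 0.0187
scene {'fx': 537.9498334032393, 'fy': 537.9498334032393, 'cx': 313.5481600057129, 'cy': 248.9013412656991, 'rvec': array([ 2.08041237, -1.35011885,  0.52904296]), 'tvec': array([-0.0646544 ,  0.54537888,  0.8548995 ])}
nozzle_small_mid [([0.4392, -0.0527, 0.0571], 0.63)]
nozzle_medium_mid [([0.4431, 0.1211, 0.0668], 0.89)]
nozzle_large_mid [([0.4435, 0.0045, 0.0763], 0.97), ([0.4442, 0.1252, 0.0679], 0.35)]
plug_a_mid [([0.4418, 0.0716, 0.0699], 0.69)]
dish_small [([0.4581, 0.3426, 0.0042], 0.92)]
dish_medium [([0.5565, 0.422, 0.0024], 0.77), ([0.441, 0.0688, 0.0698], 0.66)]
dish_large [([0.6146, 0.2964, 0.0008], 0.86)]
clip_strip [([0.4406, 0.0526, 0.0117], 0.7)]
blue_carton []
side {'fx': 490.59700576146497, 'fy': 490.59700576146497, 'cx': 315.163801674726, 'cy': 235.3586765211997, 'rvec': array([ 1.89545996, -0.36783434,  0.23143562]), 'tvec': array([-0.45445352,  0.31688883,  0.77787326])}
nozzle_small_mid [([0.4431, -0.0552, 0.0501], 0.53)]
nozzle_medium_mid []
nozzle_large_mid [([0.443, -0.0055, 0.069], 0.85)]
plug_a_mid [([0.4457, 0.0641, 0.0667], 0.72)]
dish_small [([0.4461, 0.1828, 0.0625], 0.69)]
dish_medium [([0.5578, 0.4271, 0.0017], 0.92)]
dish_large [([0.6094, 0.2965, 0.0044], 0.62)]
clip_strip [([0.4333, -0.0196, 0.011], 0.83)]
blue_carton []
```

View pics/scene0.png

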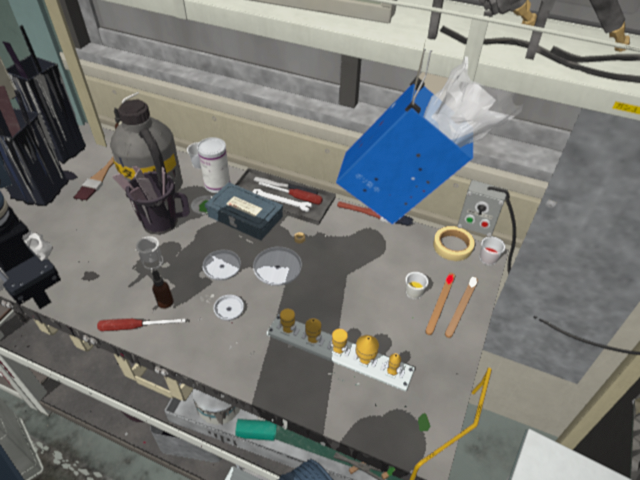

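View pics/side0.png

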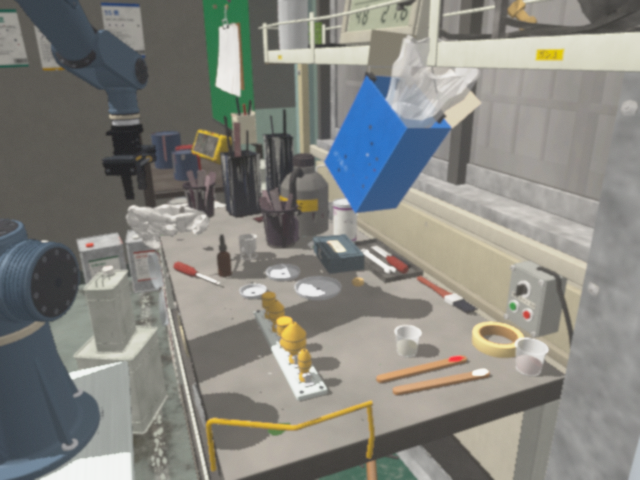

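```bash
cat > h.py <<'E'
import numpy as np,cv2
from rig import bot
def cam(c):
    k=bot.get_calibration(c);K=np.array([[k['fx'],0,k['cx']],[0,k['fy'],k['cy']],[0,0,1]])
    return K,np.array(k['rvec'],float),np.array(k['tvec'],float)
def proj(P,k): return cv2.projectPoints(np.array(P,float).reshape(-1,3),k[1],k[2],k[0],None)[0][:,0]
def ray(u,v,z,k):
    R=cv2.Rodrigues(k[1])[0];o=-R.T@k[2];d=R.T@np.linalg.inv(k[0])@np.array([u,v,1.]);return o+d*(z-o[2])/d[2]
def circ(c,r,n=60):
    a=np.linspace(0,2*np.pi,n);return np.c_[c[0]+r*np.cos(a),c[1]+r*np.sin(a),np.full(n,c[2])]
E
cat > ov.py <<'E'
from h import *
import sys
D=dict(s=(.458,.3426,.034),m=(.557,.424,.046),l=(.612,.2965,.059))
X=.442
for c,(x0,y0,x1,y1,f) in dict(scene=(190,240,420,395,3.4),side=(220,250,360,400,4)).items():
    im=cv2.imread(f'pics/{c}0.png');k=cam(c);
    W=im[y0:y1,x0:x1]
    for t in (0,1):
      o=cv2.resize(W,None,fx=f,fy=f,interpolation=cv2.INTER_CUBIC)
      def dr(P,col):
        p=((proj(P,k)-[x0,y0]+.5)*f*8).astype(int);cv2.polylines(o,[p],False,col,1,cv2.LINE_AA,3)
      if t:
        for x,y,r in D.values(): dr(circ((x,y,.012),r),(0,0,255))
        for i,(r,h) in enumerate([(12,48),(23,60),(16,56),(17,54),(16,56)]):
            dr(circ((X,-.055+.06*i,.012+h/1000),r/1000),(0,255,0))
        dr([(X+a*.028,.065+b*.16,.012) for a,b in((1,1),(1,-1),(-1,-1),(-1,1),(1,1))],(255,0,0))
      cv2.imwrite(f'pics/{sys.argv[1]}_{c}{t}.png',o)
k=cam('scene')
print('carton corner',ray(395,222,.275,k),'bottle',ray(165,303,0,k),'flask',ray(148,262,0,k),'cup',ray(160,230,0,k))
E
python3 ov.py ov1
```

```text
carton corner [0.59742626 0.02629113 0.275     ] bottle [0.40570307 0.48043587 0.        ] flask [0.49241632 0.5889138  0.        ] cup [0.5952833  0.62506653 0.        ]
```

View pics/ov1_scene1.png

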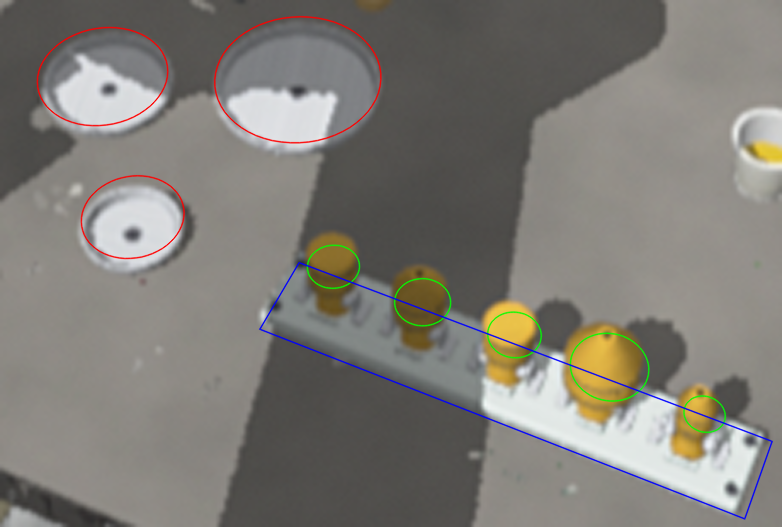

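View pics/ov1_side1.png

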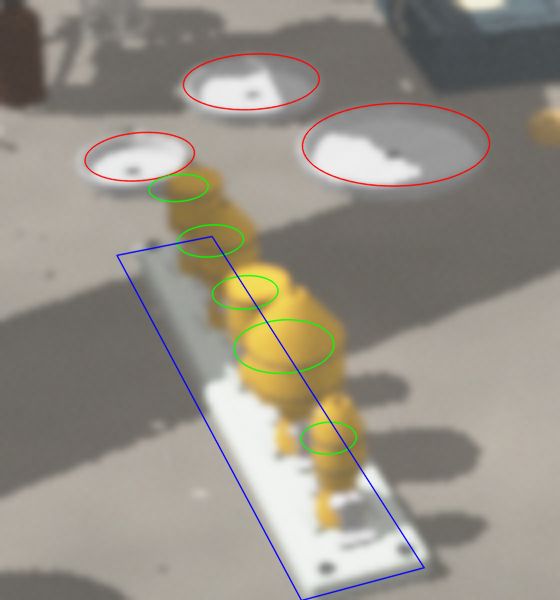

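```bash
python3 - <<'E'
from h import *
k=cam('scene');s=cam('side')
S=lambda u,v:(u/3.4+190-.5,v/3.4+240-.5)
T=lambda u,v:(u/4+220-.5,v/4+250-.5)
for n,p,z in [('s',(699,391),.072),('l',(606,335),.094),('m',(419,272),.082),('plug',(510,324),.068),('plug2',(333,258),.068),
 ('ds',(132,235),.003),('dm',(109,89),.003),('dl',(297,92),.003),('rimS',(134,225),.012),('rimM',(107,80),.012),('rimL',(298,86),.012),('cR',(768,432),.012),('cR2',(742,514),.0),('cL',(260,318),0.012)]:
    print(n,ray(*S(*p),z,k).round(4))
print()
for n,p,z in [('s',(336,397),.072),('l',(297,287),.094),('plug',(257,277),.068),('ds',(133,171),.003),('dm',(253,95),.003),('dl',(393,153),.003)]:
    print(n,ray(*T(*p),z,s).round(4))
E
```

```text
s [ 0.4477 -0.0484  0.072 ]
l [0.4475 0.0109 0.094 ]
m [0.4508 0.1312 0.082 ]
plug [0.4477 0.0699 0.068 ]
plug2 [0.4475 0.1876 0.068 ]
ds [0.4496 0.3392 0.003 ]
dm [0.5538 0.4179 0.003 ]
dl [0.6064 0.2945 0.003 ]
rimS [0.452  0.3379 0.012 ]
rimM [0.5543 0.4186 0.012 ]
rimL [0.605  0.2926 0.012 ]
cR [ 0.475  -0.0912  0.012 ]
cR2 [ 0.4228 -0.0926  0.    ]
cL [0.4213 0.2283 0.012 ]

s [ 0.4499 -0.044   0.072 ]
l [0.4533 0.0166 0.094 ]
plug [0.4519 0.0763 0.068 ]
ds [0.4529 0.3412 0.003 ]
dm [0.5567 0.4199 0.003 ]
dl [0.6116 0.3002 0.003 ]
```

View pics/ov1_scene0.png

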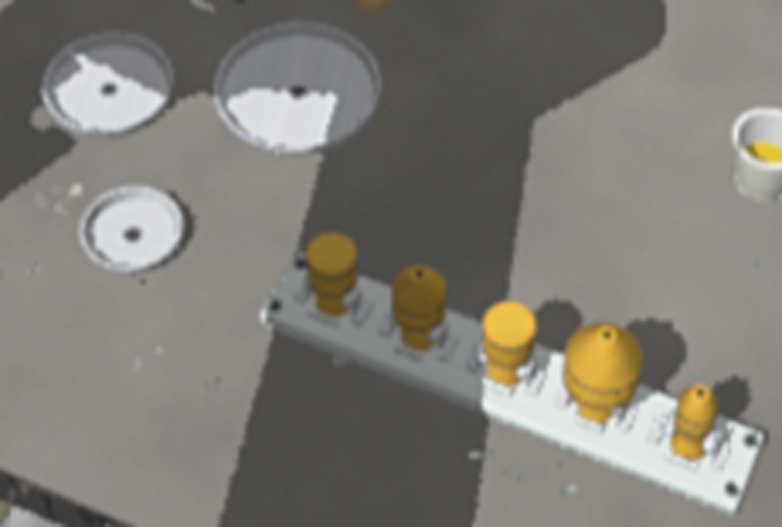

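```bash
cat >> h.py <<'E'
from scipy.spatial.transform import Rotation as Ro
def R_yaw(a=90):
    a=np.radians(a);x=np.array([np.cos(a),np.sin(a),0]);z=np.array([0,0,-1.]);return np.c_[x,np.cross(z,x),z]
def go(p,a=90):
    s=bot.read_state();R=np.array(s['tcp_rot']);d=R.T@(np.array(p)-s['position']);r=Ro.from_matrix(R.T@R_yaw(a)).as_rotvec(degrees=True)
    print('t',s['time_s'],'pos',np.round(s['position'],4),'F',np.round(s['force'],1),'op',s['opening']);print('shift',d.round(4),'turn',r.round(2))
E
python3 -c "
from h import *
go((.44,.24,.20))"
```

```text
t 1.0 pos [0.2153 0.5867 0.2226] F [0.6 1.3 0.3] op 0.9962900412563306
shift [-0.3304 -0.248   0.0226] turn [-0.    0.   69.84]
```

{"method": "apply_moves", "body": {"motion": "-0.025 -0.019 0.002 0 0 6 0.087; -0.066 -0.05 0.005 0 0 15 0.087; -0.112 -0.084 0.008 0 0 25 0.087; -0.16 -0.12 0.011 0 0 35 0.087; -0.21 -0.158 0.014 0 0 45 0.087; -0.258 -0.194 0.018 0 0 55 0.087; -0.3 -0.225 0.02 0 0 64 0.087; -0.33 -0.248 0.022 0 0 69.8 0.087"}}

```text
time_s: 2.0
position: [0.4411, 0.2383, 0.2007]
tcp_rot: [[0.005, 1.0, 0.001], [1.0, -0.005, 0.0], [0.0, 0.001, -1.0]]
force: [0.8, 0.4, -0.2]
opening: 0.997
```

```bash
python3 - <<'E'
from h import *
k=cam('wrist');im=bot.capture('wrist');cv2.imwrite('pics/w1.png',im[:,:,::-1]);np.savez('w1.npz',K=k[0],r=k[1],t=k[2]);print(k)
go((.44,.24,.20))
E
```

```text
(array([[358.88180695,   0.        , 318.48599767],
       [  0.        , 358.88180695, 238.55606318],
       [  0.        ,   0.        ,   1.        ]]), array([-2.84417002e+00,  6.78731911e-03, -1.58625115e-03]), array([-0.44058828,  0.20094438,  0.44119826]))
t 2.05 pos [0.4437 0.2355 0.2006] F [ 2.3 -2.2  0.2] op 0.9980827211079731
shift [ 0.0045 -0.0038  0.0006] turn [ 0.19  0.13 -0.48]
```

View pics/w1.png

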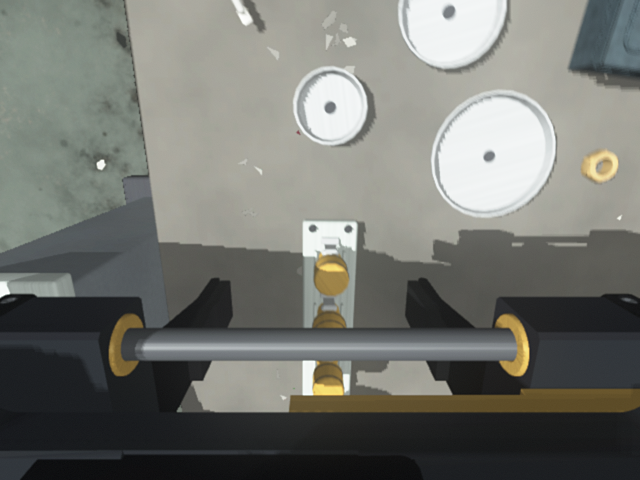

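```bash
python3 - <<'E'
from h import *
f=np.load('w1.npz');k=(f['K'],f['r'],f['t'])
for n,p,z in [('ds',(330,107),.003),('dm',(448.5,12),.003),('dl',(489,156),.003),('c1',(303,221.5),.012),('c2',(357.5,221.5),.012),('h1',(313,229),.012),('h2',(348.5,229),.012),('rimSc',(331,106),.012),('rimLc',(494,153),.012)]: print(n,ray(*p,z,k).round(4))
go((.45,.25,.2)); go((.45,.25,.2))
im=bot.capture('wrist');cv2.imwrite('pics/w2.png',im[:,:,::-1]);k=cam('wrist');np.savez('w2.npz',K=k[0],r=k[1],t=k[2]);go((.45,.25,.2))
W=im[210:400,280:380,::-1];cv2.imwrite('pics/w2c.png',cv2.resize(W,None,fx=3,fy=3,interpolation=cv2.INTER_CUBIC))
W=im[0:220,280:580,::-1];cv2.imwrite('pics/w2d.png',cv2.resize(W,None,fx=2.5,fy=2.5,interpolation=cv2.INTER_CUBIC))
for n in ['dish_small','dish_medium','dish_large','plug_a_mid','nozzle_medium_mid','clip_strip']:
        print(n,[(d['point'],d['p']) for d in bot.find_in(n,'wrist')][:3])
E
```

```text
ds [0.453  0.3389 0.003 ]
dm [0.5571 0.4171 0.003 ]
dl [0.6095 0.2929 0.003 ]
c1 [0.426  0.2297 0.012 ]
c2 [0.481  0.2294 0.012 ]
h1 [0.436  0.2218 0.012 ]
h2 [0.4721 0.2216 0.012 ]
rimSc [0.4536 0.3392 0.012 ]
rimLc [0.6097 0.2963 0.012 ]
t 2.05 pos [0.4437 0.2355 0.2006] F [ 2.3 -2.2  0.2] op 0.9980827211079731
shift [0.0146 0.0061 0.0006] turn [ 0.19  0.13 -0.48]
t 2.05 pos [0.4437 0.2355 0.2006] F [ 2.3 -2.2  0.2] op 0.9980827211079731
shift [0.0146 0.0061 0.0006] turn [ 0.19  0.13 -0.48]
t 2.1 pos [0.4423 0.2375 0.2007] F [-0.5 -0.1 -0.2] op 1.0012988153698341
shift [0.0125 0.0077 0.0007] turn [ 0.11  0.03 -0.28]
dish_small [([0.4563, 0.3442, 0.0037], 0.9)]
dish_medium [([0.5586, 0.4025, 0.0028], 0.91)]
dish_large [([0.6101, 0.2956, -0.0001], 0.55)]
plug_a_mid [([0.4457, 0.0805, 0.0675], 0.89), ([0.446, 0.1976, 0.065], 0.62)]
nozzle_medium_mid [([0.4497, 0.1427, 0.0643], 0.72), ([0.611, 0.2926, 0.0029], 0.64), ([0.4491, 0.1798, 0.0111], 0.17)]
clip_strip [([0.4522, 0.1808, 0.0149], 0.91)]
```

View pics/w2c.png

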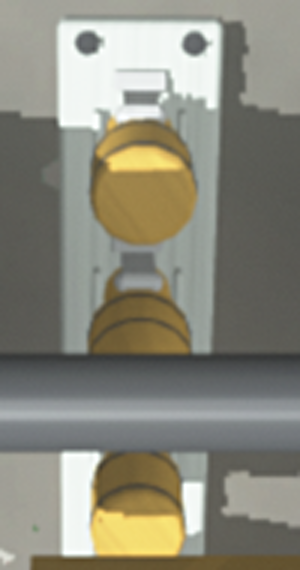

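View pics/w2d.png

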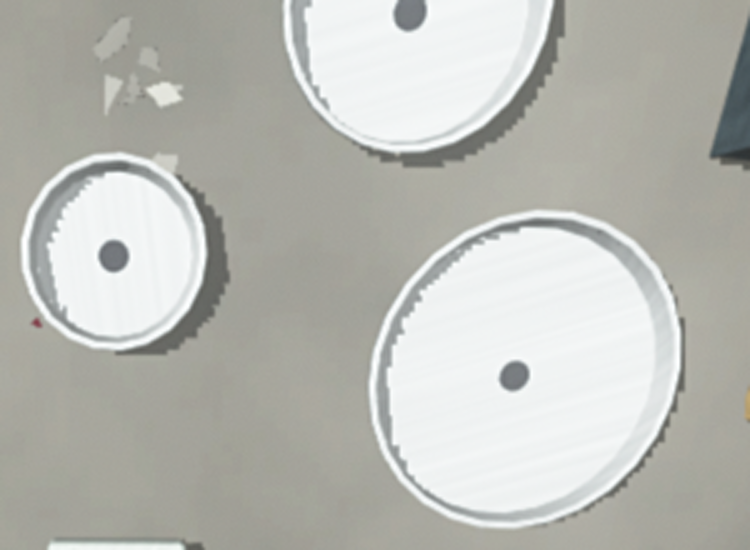

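```bash
python3 - <<'E'
from h import *
f=np.load('w2.npz');k=(f['K'],f['r'],f['t'])
S=lambda u,v,s,x,y:((u+.5)/s+x-.5,(v+.5)/s+y-.5)
for n,p,z in [('ds',S(114,256,2.5,280,0),.003),('dm',S(410,12,2.5,280,0),.003),('dl',S(514,376,2.5,280,0),.003),('h1',S(88,42,3,280,210),.012),('h2',S(194,42,3,280,210),.012),('c',S(57,20,3,280,210),.012),('c',S(220,20,3,280,210),.012),('top',S(144,206,3,280,210),.068),('eL',S(62,345,3,280,210),.012),('eR',S(211,345,3,280,210),.012)]: print(n,ray(*p,z,k).round(4))
for i in range(3):
  bot.capture('side');go((.45,.25,.2));
E
```

```text
ds [0.4498 0.3423 0.003 ]
dm [0.5535 0.4219 0.003 ]
dl [0.6064 0.2976 0.003 ]
h1 [0.4332 0.2265 0.012 ]
h2 [0.469  0.2264 0.012 ]
c [0.4229 0.2342 0.012 ]
c [0.4776 0.2339 0.012 ]
top [0.4507 0.1908 0.068 ]
eL [0.4222 0.1112 0.012 ]
eR [0.4772 0.1108 0.012 ]
t 2.45 pos [0.439  0.2412 0.2006] F [-0.   0.6  0.2] op 0.9974562490616741
shift [0.0088 0.0111 0.0006] turn [-0.01 -0.01  0.16]
t 2.5 pos [0.439  0.2411 0.2006] F [-0.2  0.8  0.9] op 1.0016750202357187
shift [0.0089 0.011  0.0006] turn [-0.   -0.01  0.16]
t 2.55 pos [0.4391 0.241  0.2006] F [ 0.5 -1.1 -0.2] op 0.9957011891822443
shift [0.009  0.0109 0.0006] turn [ 0.   -0.    0.15]
```

```bash
python3 - <<'E'
from h import *
k=cam('wrist');im=bot.capture('wrist');np.savez('w3.npz',K=k[0],r=k[1],t=k[2]);cv2.imwrite('pics/w3.png',im[:,:,::-1])
go((.45,.25,.2));
W=im[200:400,280:380,::-1];a=cv2.resize(W,None,fx=3,fy=3,interpolation=cv2.INTER_CUBIC)
W=im[0:200,290:530,::-1];b=cv2.resize(W,None,fx=2,fy=2,interpolation=cv2.INTER_CUBIC)
o=np.zeros((600,790,3),np.uint8);o[:,:300]=a;o[:400,310:790]=b;cv2.imwrite('pics/w3c.png',o)
E
```

```text
t 2.6 pos [0.4392 0.2409 0.2006] F [-0.6 -0.1 -0.1] op 0.9984145539155128
shift [0.0091 0.0108 0.0006] turn [ 0.   -0.    0.14]
```

View pics/w3c.png

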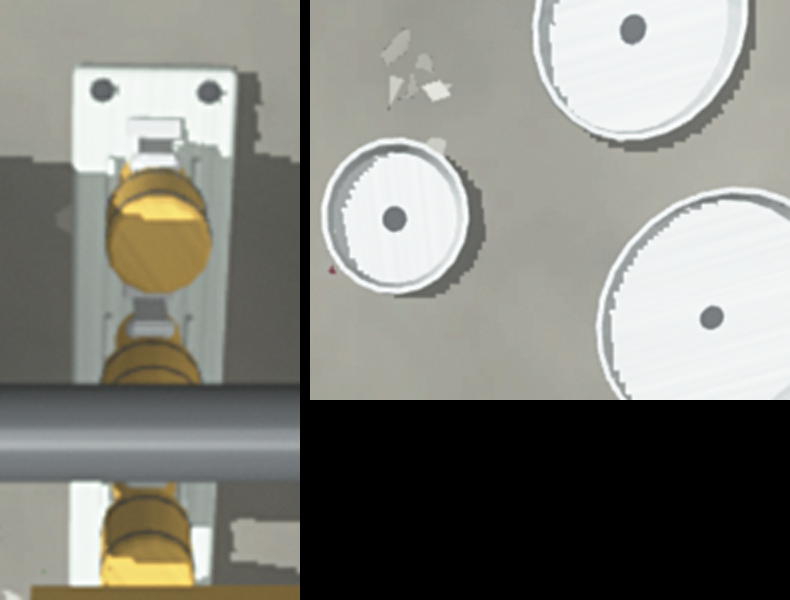

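```bash
python3 - <<'E'
from h import *
f=np.load('w3.npz');k=(f['K'],f['r'],f['t'])
S=lambda u,v,s,x,y:((u+.5)/s+x-.5,(v+.5)/s+y-.5)
for n,p,z in [('ds',S(395-310,219,2,290,0),.003),('dm',S(633-310,29,2,290,0),.003),('dl',S(712-310,317,2,290,0),.003),('h1',S(102,91,3,280,200),.012),('h2',S(209,91,3,280,200),.012),('c',S(73,67,3,280,200),.012),('c',S(236,67,3,280,200),.012),('top',S(158.5,246,3,280,200),.068),('eL',S(75,375,3,280,200),.012),('eR',S(221,375,3,280,200),.012)]: print(n,ray(*p,z,k).round(4))
E
```

```text
ds [0.4522 0.3396 0.003 ]
dm [0.5561 0.4189 0.003 ]
dl [0.6088 0.2947 0.003 ]
h1 [0.4346 0.2235 0.012 ]
h2 [0.4709 0.2236 0.012 ]
c [0.4248 0.2318 0.012 ]
c [0.4797 0.232  0.012 ]
top [0.4521 0.1912 0.068 ]
eL [0.4245 0.1147 0.012 ]
eR [0.4783 0.1148 0.012 ]
```

```bash
python3 -c "
from h import *
go((.4515,.132,.12))"
```

```text
t 2.6 pos [0.4392 0.2409 0.2006] F [-0.6 -0.1 -0.1] op 0.9984145539155128
shift [-0.1089  0.012   0.0806] turn [ 0.   -0.    0.14]
```

{"method": "apply_moves", "body": {"motion": "-0.012 0.001 0.009 0 0 0 0.087; -0.035 0.004 0.026 0 0 0 0.087; -0.06 0.007 0.045 0 0 0 0.087; -0.085 0.009 0.063 0 0 0 0.087; -0.102 0.011 0.076 0 0 0.1 0.087; -0.109 0.012 0.0805 0 0 0.1 0.087; -0.109 0.012 0.0805 0 0 0.1 0.087; -0.109 0.012 0.0805 0 0 0.1 0.087"}}

```text
time_s: 3.6
position: [0.452, 0.1316, 0.1204]
tcp_rot: [[0.001, 1.0, 0.001], [1.0, -0.001, 0.0], [0.0, 0.001, -1.0]]
force: [0.2, -0.3, 0.8]
opening: 0.995
```

```bash
python3 - <<'E'
from h import *
k=cam('wrist');im=bot.capture('wrist');np.savez('w4.npz',K=k[0],r=k[1],t=k[2]);cv2.imwrite('pics/w4.png',im[:,:,::-1])
go((.4515,.132,.0353));
E
```

```text
t 3.65 pos [0.452  0.1317 0.1205] F [-0.3  0.5 -0.2] op 0.9983724132467862
shift [ 0.0003 -0.0006  0.0852] turn [ 0.06 -0.01 -0.01]
```

View pics/w4.png

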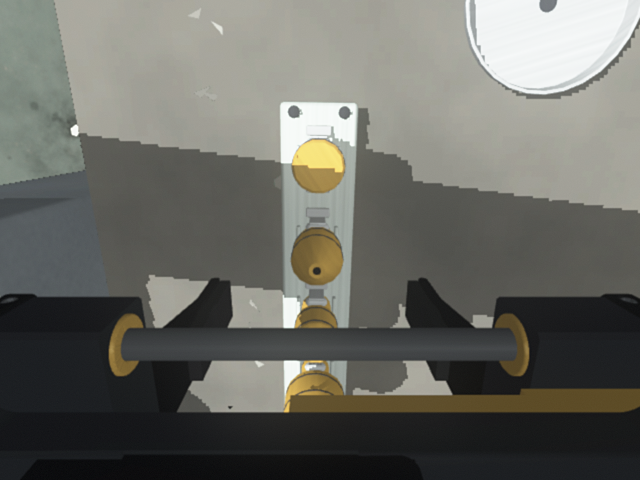

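```bash
python3 - <<'E'
from h import *
f=np.load('w4.npz');k=(f['K'],f['r'],f['t'])
for n,p,z in [('tip',(317,271),.082),('top',(318.5,166),.068),('dl',(548,4),.003),('c',(281,103),.012),('c',(356.5,103),.012)]: print(n,ray(*p,z,k).round(4))
E
```

```text
tip [0.4513 0.1305 0.082 ]
top [0.4523 0.1916 0.068 ]
dl [0.6088 0.2938 0.003 ]
c [0.4258 0.2301 0.012 ]
c [0.4793 0.2301 0.012 ]
```

Medium nozzle at (0.4513, 0.131), matching. Descend 85 mm and close.

{"method": "apply_moves", "body": {"motion": "0 -0.0005 0.008 0 0 0 0.087; 0 -0.0005 0.025 0 0 0 0.087; 0 -0.0005 0.045 0 0 0 0.087; 0 -0.0005 0.065 0 0 0 0.087; 0 -0.0005 0.079 0 0 0 0.087; 0 -0.0005 0.085 0 0 0 0.087; 0 -0.0005 0.085 0 0 0 0.06; 0 -0.0005 0.085 0 0 0 0.04"}}

```text
time_s: 4.65
position: [0.4516, 0.1312, 0.0355]
tcp_rot: [[0.001, 1.0, 0.001], [1.0, -0.001, 0.0], [0.0, 0.001, -1.0]]
force: [0.8, -0.4, -0.1]
opening: 0.854
```

{"method": "apply_moves", "body": {"motion": "0 0 0 0 0 0 0.02; 0 0 0 0 0 0 0.02; 0 0 0 0 0 0 0.02; 0 0 0 0 0 0 0.02; 0 0 0 0 0 0 0.02; 0 0 0 0 0 0 0.02; 0 0 0 0 0 0 0.02; 0 0 0 0 0 0 0.02"}}

```text
time_s: 5.65
position: [0.4512, 0.1312, 0.0351]
tcp_rot: [[0.001, 1.0, -0.0], [1.0, -0.001, -0.0], [-0.0, -0.0, -1.0]]
force: [-0.4, 0.4, 1.0]
opening: 0.376
```

```bash
python3 - <<'E'
from h import *
im=bot.capture('wrist');cv2.imwrite('pics/w5.png',im[:,:,::-1])
go((.4515,.132,.12));
E
```

```text
t 5.7 pos [0.4512 0.1312 0.0351] F [-0.4 -0.2  0.9] op 0.3792806137481825
shift [ 0.0008  0.0003 -0.0849] turn [ 0.    0.   -0.06]
```

View pics/w5.png

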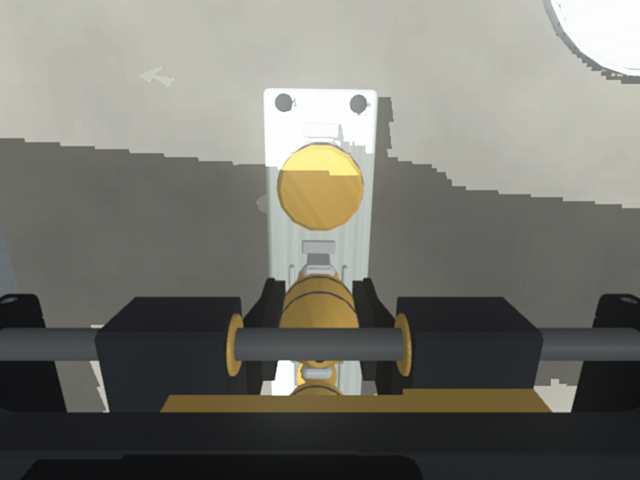

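{"method": "apply_moves", "body": {"motion": "0 0 -0.003 0 0 0 0.02; 0 0 -0.008 0 0 0 0.02; 0 0 -0.015 0 0 0 0.02; 0 0 -0.025 0 0 0 0.02; 0 0 -0.04 0 0 0 0.02; 0 0 -0.058 0 0 0 0.02; 0 0 -0.075 0 0 0 0.02; 0 0 -0.085 0 0 0 0.02"}}

```text
time_s: 6.7
position: [0.4517, 0.1312, 0.1216]
tcp_rot: [[0.001, 1.0, 0.002], [1.0, -0.001, 0.0], [0.0, 0.002, -1.0]]
force: [0.2, -0.2, -1.4]
opening: 0.382
```

```bash
python3 - <<'E'
from h import *
im=bot.capture('wrist');cv2.imwrite('pics/w6.png',im[:,:,::-1])
go((.556,.419,.12));
E
```

```text
t 6.75 pos [0.4522 0.1313 0.1222] F [0.6 1.1 0.1] op 0.38139425886104916
shift [0.2878 0.1036 0.0026] turn [ 0.2  -0.01 -0.05]
```

View pics/w6.png

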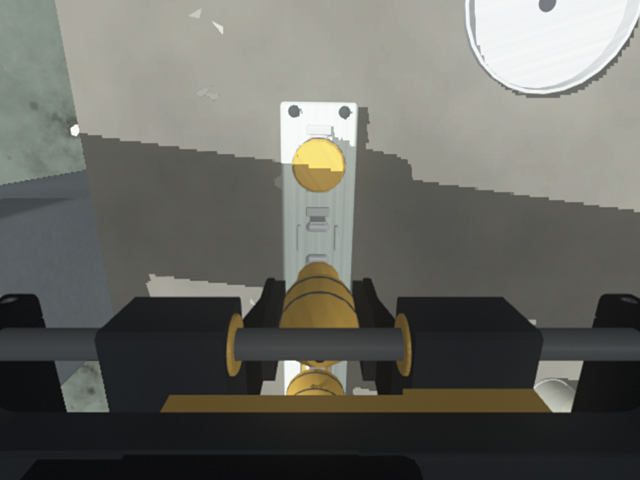

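{"method": "apply_moves", "body": {"motion": "0.015 0.005 0 0 0 0 0.02; 0.05 0.018 0 0 0 0 0.02; 0.1 0.036 0.001 0 0 0 0.02; 0.15 0.054 0.001 0 0 0 0.02; 0.2 0.072 0.002 0 0 0 0.02; 0.245 0.088 0.002 0 0 0 0.02; 0.275 0.099 0.002 0 0 0 0.02; 0.288 0.104 0.002 0 0 0 0.02"}}

```text
time_s: 7.75
position: [0.5549, 0.4215, 0.1166]
tcp_rot: [[-0.001, 1.0, -0.001], [1.0, 0.001, -0.0], [-0.0, -0.001, -1.0]]
force: [-0.3, 0.5, -1.1]
opening: 0.376
```

{"method": "apply_moves", "body": {"motion": "0 0 0.01 0 0 0 0.02; 0 0 0.025 0 0 0 0.02; 0 0 0.04 0 0 0 0.02; 0 0 0.05 0 0 0 0.02; 0 0 0.055 0 0 0 0.02; 0 0 0.055 0 0 0 0.02; 0 0 0.055 0 0 0 0.02; 0 0 0.055 0 0 0 0.02"}}

```text
time_s: 8.75
position: [0.5559, 0.4194, 0.0637]
tcp_rot: [[0.001, 1.0, 0.001], [1.0, -0.001, 0.001], [0.001, 0.001, -1.0]]
force: [0.0, -0.2, -0.9]
opening: 0.383
```

```bash
python3 - <<'E'
from h import *
for c in ['side','scene','wrist']:
    im=bot.capture(c);cv2.imwrite(f'pics/{c}7.png',im[:,:,::-1])
    W=im[200:400,180:420] if c=='scene' else im[180:380,200:440]
    cv2.imwrite(f'pics/{c}7c.png',cv2.resize(W[:,:,::-1],None,fx=3,fy=3,interpolation=cv2.INTER_CUBIC))
go((.556,.419,.0264));
E
```

```text
t 8.9 pos [0.5557 0.4192 0.0634] F [-0.7 -0.7 -1.3] op 0.3775582609290178
shift [-0.0002  0.0003  0.037 ] turn [ 0.03 -0.02 -0.05]
```

View pics/scene7c.png

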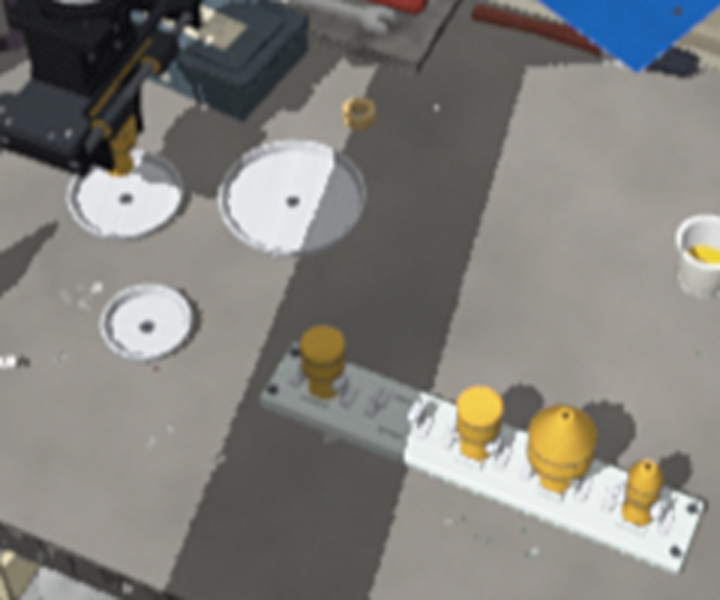

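View pics/side7c.png

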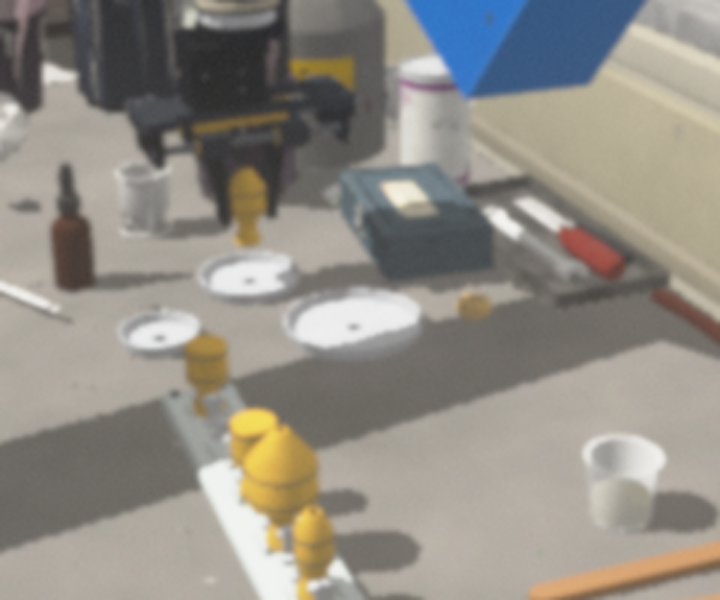

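View pics/wrist7.png

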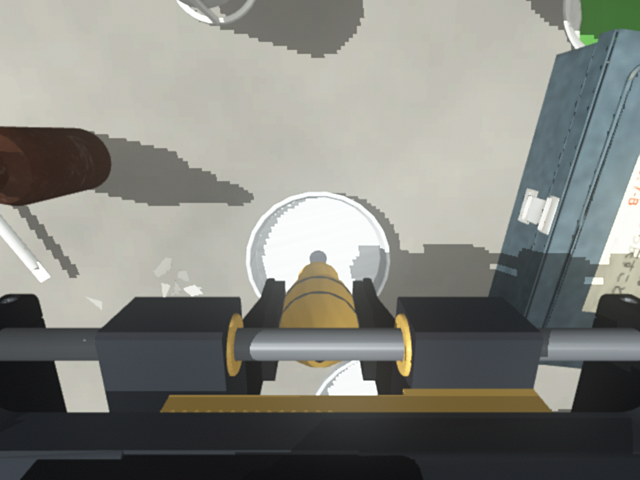

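{"method": "apply_moves", "body": {"motion": "0 0 0.006 0 0 0 0.02; 0 0 0.014 0 0 0 0.02; 0 0 0.022 0 0 0 0.02; 0 0 0.029 0 0 0 0.02; 0 0 0.033 0 0 0 0.02; 0 0 0.036 0 0 0 0.02; 0 0 0.0368 0 0 0 0.02; 0 0 0.0368 0 0 0 0.02"}}

```text
time_s: 9.9
position: [0.5557, 0.4192, 0.0265]
tcp_rot: [[0.001, 1.0, 0.0], [1.0, -0.001, 0.0], [0.0, 0.0, -1.0]]
force: [1.8, 0.5, -1.6]
opening: 0.379
```

```bash
python3 - <<'E'
from h import *
k=cam('wrist');im=bot.capture('wrist');cv2.imwrite('pics/w8.png',im[:,:,::-1])
go((.556,.419,.0262));
E
```

```text
t 9.95 pos [0.5557 0.4192 0.0265] F [-0.1 -0.9 -1.1] op 0.37361509276400967
shift [-0.0002  0.0003  0.0003] turn [ 0.03 -0.02 -0.06]
```

View pics/w8.png

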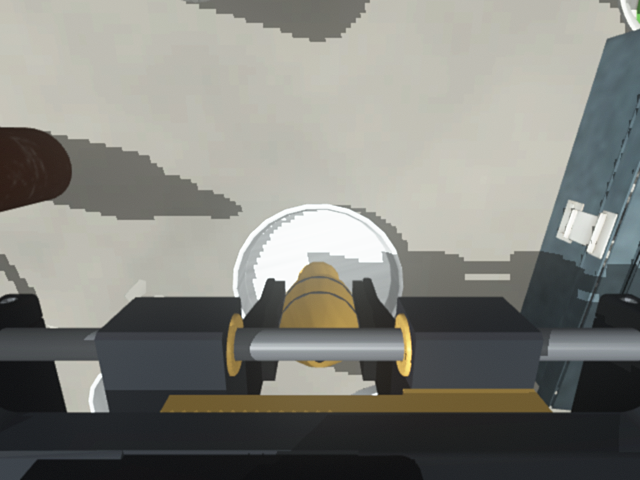

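{"method": "apply_moves", "body": {"motion": "0 0 0.0006 0 0 0 0.02; 0 0 0.0006 0 0 0 0.02; 0 0 0.0006 0 0 0 0.087; 0 0 0.0006 0 0 0 0.087; 0 0 0.0006 0 0 0 0.087; 0 0 0.0006 0 0 0 0.087; 0 0 0.0006 0 0 0 0.087; 0 0 0.0006 0 0 0 0.087"}}

```text
time_s: 10.95
position: [0.5555, 0.4191, 0.0256]
tcp_rot: [[0.001, 1.0, 0.0], [1.0, -0.001, -0.0], [-0.0, 0.0, -1.0]]
force: [0.5, 0.1, 0.3]
opening: 0.957
```

{"method": "apply_moves", "body": {"motion": "0 0 -0.005 0 0 0 0.087; 0 0 -0.015 0 0 0 0.087; 0 0 -0.03 0 0 0 0.087; 0 0 -0.048 0 0 0 0.087; 0 0 -0.066 0 0 0 0.087; 0 0 -0.082 0 0 0 0.087; 0 0 -0.092 0 0 0 0.087; 0 0 -0.095 0 0 0 0.087"}}

```text
time_s: 11.95
position: [0.5558, 0.4193, 0.1216]
tcp_rot: [[0.001, 1.0, 0.001], [1.0, -0.001, 0.001], [0.001, 0.001, -1.0]]
force: [0.1, -0.4, 0.8]
opening: 1.003
```

```bash
python3 - <<'E'
from h import *
k=cam('wrist');im=bot.capture('wrist');cv2.imwrite('pics/w9.png',im[:,:,::-1]);np.savez('w9.npz',K=k[0],r=k[1],t=k[2])
go((.4512,.012,.125));
E
```

```text
t 12.0 pos [0.5557 0.4192 0.1214] F [ 0.1 -0.3 -0.1] op 0.9983709288965803
shift [-0.4073 -0.1041 -0.0039] turn [ 0.04 -0.02 -0.05]
```

View pics/w9.png

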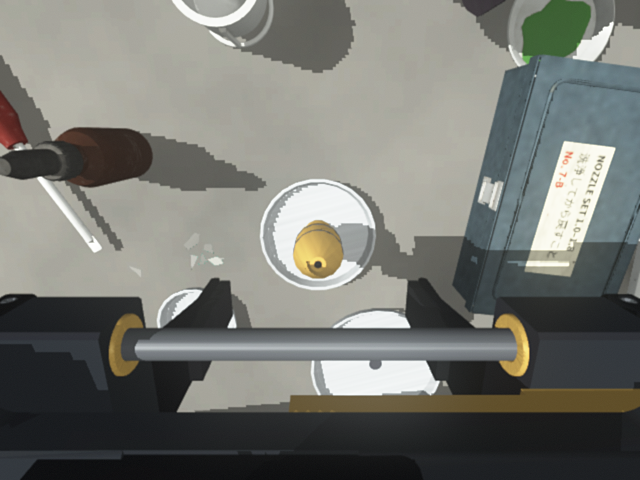

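{"method": "apply_moves", "body": {"motion": "-0.01 -0.007 0 0 0 0 0.087; -0.035 -0.023 0 0 0 0 0.087; -0.07 -0.045 0 0 0 0 0.087; -0.11 -0.068 0 0 0 0 0.087; -0.15 -0.088 0.001 0 0 0 0.087; -0.19 -0.099 0.002 0 0 0 0.087; -0.22 -0.104 0.003 0 0 0 0.087; -0.25 -0.104 0.003 0 0 0 0.087"}}

```text
time_s: 13.0
position: [0.4491, 0.1677, 0.1171]
tcp_rot: [[0.001, 1.0, -0.003], [1.0, -0.001, -0.0], [-0.0, -0.003, -1.0]]
force: [0.7, -0.8, 0.3]
opening: 1.001
```

{"method": "apply_moves", "body": {"motion": "-0.03 0 0 0 0 0 0.087; -0.06 0 0 0 0 0 0.087; -0.095 0 0 0 0 0 0.087; -0.125 0 0 0 0 0 0.087; -0.145 0 0 0 0 0 0.087; -0.155 0 0 0 0 0 0.087; -0.1575 0 0 0 0 0 0.087; -0.1575 0 0 0 0 0 0.087"}}

```text
time_s: 14.0
position: [0.4508, 0.0121, 0.1176]
tcp_rot: [[0.001, 1.0, -0.0], [1.0, -0.001, 0.0], [0.0, -0.0, -1.0]]
force: [-0.8, -0.6, 0.5]
opening: 1.001
```

```bash
python3 - <<'E'
from h import *
k=cam('wrist');im=bot.capture('wrist');cv2.imwrite('pics/w10.png',im[:,:,::-1]);np.savez('w10.npz',K=k[0],r=k[1],t=k[2])
go((.4512,.012,.0403));
f=np.load('w9.npz');k=(f['K'],f['r'],f['t'])
print('med tip',ray(318,263,.073,k),'rim',ray(318,235,.012,k))
E
```

```text
t 14.05 pos [0.4508 0.0123 0.1176] F [-0.5 -0.2  0.2] op 0.9975760902226963
shift [-0.0003  0.0004  0.0773] turn [-0.02 -0.01 -0.02]
med tip [0.55579194 0.41948484 0.073     ] rim [0.55582827 0.41986574 0.012     ]
```

View pics/w10.png

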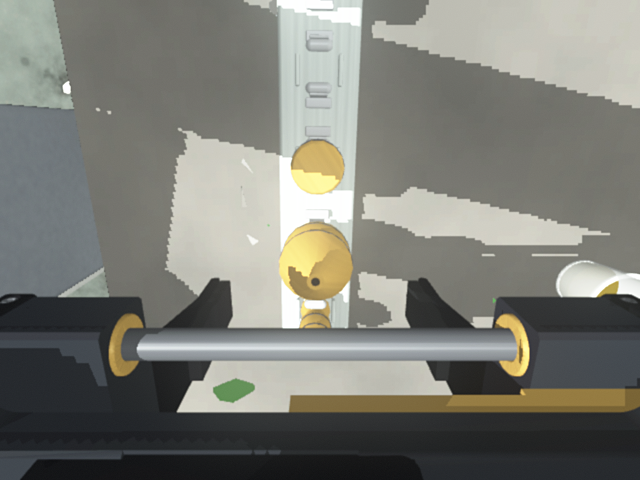

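```bash
python3 - <<'E'
from h import *
f=np.load('w10.npz');k=(f['K'],f['r'],f['t'])
print(ray(315.5,282,.094,k),ray(318,166.5,.068,k))
E
```

```text
[0.44926256 0.010445   0.094     ] [0.45070623 0.07210836 0.068     ]
```

{"method": "apply_moves", "body": {"motion": "0 0 0.008 0 0 0 0.087; 0 0 0.023 0 0 0 0.087; 0 0 0.042 0 0 0 0.087; 0 0 0.06 0 0 0 0.087; 0 0 0.073 0 0 0 0.087; 0 0 0.0773 0 0 0 0.087; 0 0 0.0773 0 0 0 0.06; 0 0 0.0773 0 0 0 0.04"}}

```text
time_s: 15.05
position: [0.4515, 0.0117, 0.0408]
tcp_rot: [[0.001, 1.0, 0.001], [1.0, -0.001, -0.0], [-0.0, 0.001, -1.0]]
force: [0.2, 0.4, 0.7]
opening: 0.855
```

{"method": "apply_moves", "body": {"motion": "0 0 0 0 0 0 0.03; 0 0 0 0 0 0 0.03; 0 0 0 0 0 0 0.03; 0 0 0 0 0 0 0.03; 0 0 0 0 0 0 0.03; 0 0 0 0 0 0 0.03; 0 0 0 0 0 0 0.03; 0 0 0 0 0 0 0.03"}}

```text
time_s: 16.05
position: [0.451, 0.0117, 0.0405]
tcp_rot: [[0.001, 1.0, -0.0], [1.0, -0.001, 0.0], [0.0, -0.0, -1.0]]
force: [-1.2, -0.2, 3.9]
opening: 0.516
```

{"method": "apply_moves", "body": {"motion": "0 0 -0.003 0 0 0 0.03; 0 0 -0.008 0 0 0 0.03; 0 0 -0.015 0 0 0 0.03; 0 0 -0.025 0 0 0 0.03; 0 0 -0.04 0 0 0 0.03; 0 0 -0.058 0 0 0 0.03; 0 0 -0.072 0 0 0 0.03; 0 0 -0.08 0 0 0 0.03"}}

```text
time_s: 17.05
position: [0.4515, 0.0116, 0.1217]
tcp_rot: [[0.001, 1.0, 0.002], [1.0, -0.001, -0.0], [-0.0, 0.002, -1.0]]
force: [0.5, 1.0, -1.9]
opening: 0.52
```

```bash
python3 - <<'E'
from h import *
im=bot.capture('wrist');cv2.imwrite('pics/w11.png',im[:,:,::-1])
go((.6087,.2945,.12));
E
```

```text
t 17.1 pos [0.4519 0.0116 0.1221] F [-0.   0.4 -0. ] op 0.5190022381329796
shift [0.2831 0.1565 0.0024] turn [ 0.17  0.04 -0.05]
```

View pics/w11.png

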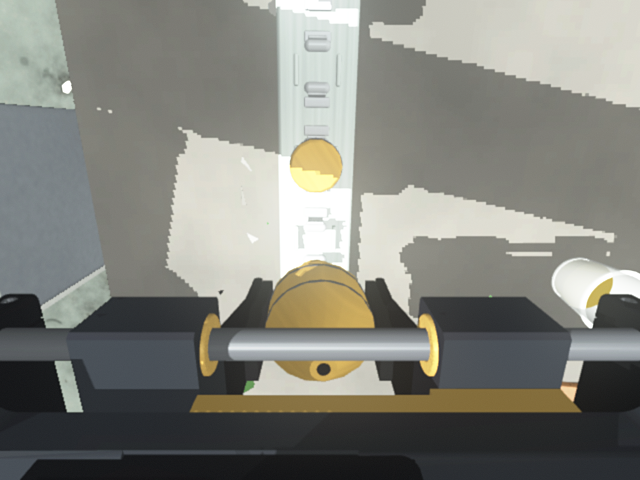

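{"method": "apply_moves", "body": {"motion": "0.012 0 0 0 0 0 0.03; 0.04 0 0.001 0 0 0 0.03; 0.08 0 0.002 0 0 0 0.03; 0.12 0 0.002 0 0 0 0.03; 0.16 0 0.002 0 0 0 0.03; 0.2 0.003 0.002 0 0 0 0.03; 0.235 0.015 0.002 0 0 0 0.03; 0.26 0.035 0.002 0 0 0 0.03"}}

```text
time_s: 18.1
position: [0.4846, 0.2738, 0.1173]
tcp_rot: [[-0.001, 1.0, -0.003], [1.0, 0.001, -0.001], [-0.001, -0.003, -1.0]]
force: [0.4, 0.1, -0.8]
opening: 0.519
```

{"method": "apply_moves", "body": {"motion": "0.013 0.025 0 0 0 0 0.03; 0.02 0.055 0 0 0 0 0.03; 0.023 0.085 0.005 0 0 0 0.03; 0.023 0.107 0.015 0 0 0 0.03; 0.023 0.119 0.03 0 0 0 0.03; 0.023 0.1215 0.045 0 0 0 0.03; 0.023 0.1215 0.055 0 0 0 0.03; 0.023 0.1215 0.058 0 0 0 0.03"}}

```text
time_s: 19.1
position: [0.6062, 0.2944, 0.059]
tcp_rot: [[0.001, 1.0, -0.003], [1.0, -0.001, -0.001], [-0.001, -0.003, -1.0]]
force: [0.1, -1.1, -0.8]
opening: 0.518
```

```bash
python3 - <<'E'
from h import *
bot.capture('scene');im=bot.capture('side');cv2.imwrite('pics/side12.png',cv2.resize(im[180:380,200:440,::-1],None,fx=3,fy=3))
im=bot.capture('wrist');cv2.imwrite('pics/w12.png',im[:,:,::-1])
go((.6087,.2945,.0315));
E
```

```text
t 19.25 pos [0.6076 0.2947 0.0606] F [ 0.3 -0.6 -0.5] op 0.5188021942430157
shift [-0.0002  0.0011  0.0291] turn [-0.    0.   -0.04]
```

View pics/w12.png

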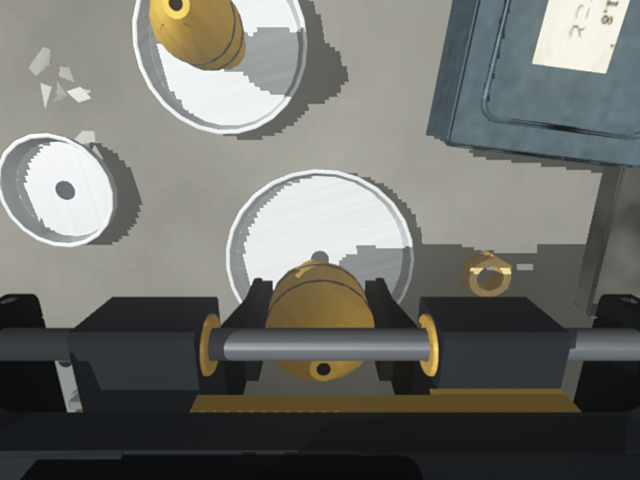

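View pics/side12.png

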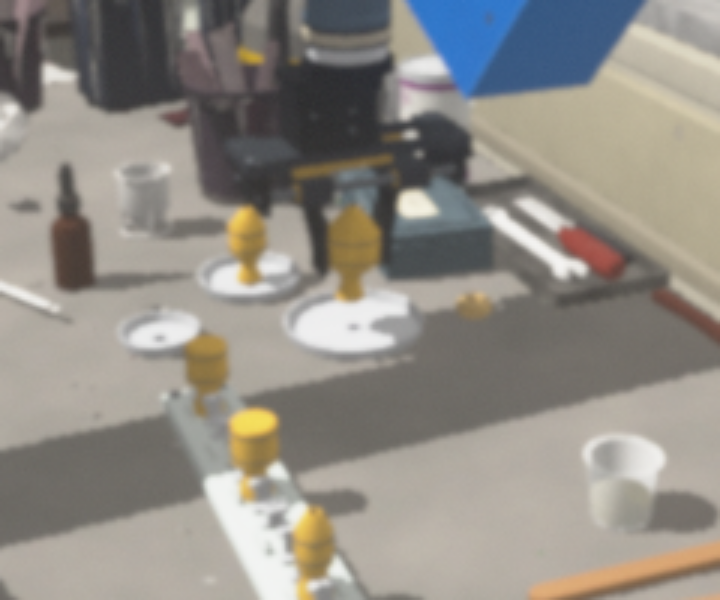

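{"method": "apply_moves", "body": {"motion": "0 0.001 0.004 0 0 0 0.03; 0 0.001 0.011 0 0 0 0.03; 0 0.001 0.018 0 0 0 0.03; 0 0.001 0.024 0 0 0 0.03; 0 0.001 0.027 0 0 0 0.03; 0 0.001 0.0285 0 0 0 0.03; 0 0.001 0.029 0 0 0 0.03; 0 0.001 0.029 0 0 0 0.03"}}

```text
time_s: 20.25
position: [0.609, 0.2946, 0.0316]
tcp_rot: [[0.001, 1.0, 0.0], [1.0, -0.001, 0.0], [0.0, 0.0, -1.0]]
force: [-0.3, -0.4, -0.3]
opening: 0.52
```

```bash
python3 - <<'E'
from h import *
bot.capture('side');bot.capture('side')
go((.6087,.2945,.0315));
E
```

```text
t 20.35 pos [0.609  0.2946 0.0316] F [-0.2  0.3 -0.1] op 0.5156463788103053
shift [-0.0001 -0.0003  0.0001] turn [ 0.02 -0.01 -0.05]
```

{"method": "apply_moves", "body": {"motion": "0 0 0.0004 0 0 0 0.03; 0 0 0.0004 0 0 0 0.03; 0 0 0.0004 0 0 0 0.087; 0 0 0.0004 0 0 0 0.087; 0 0 0.0004 0 0 0 0.087; 0 0 0.0004 0 0 0 0.087; 0 0 0.0004 0 0 0 0.087; 0 0 0.0004 0 0 0 0.087"}}

```text
time_s: 21.35
position: [0.6089, 0.2946, 0.0309]
tcp_rot: [[0.001, 1.0, 0.0], [1.0, -0.001, -0.0], [-0.0, 0.0, -1.0]]
force: [-0.3, -0.1, -0.5]
opening: 0.993
```

{"method": "apply_moves", "body": {"motion": "0 0 -0.004 0 0 0 0.087; 0 0 -0.013 0 0 0 0.087; 0 0 -0.027 0 0 0 0.087; 0 0 -0.043 0 0 0 0.087; 0 0 -0.06 0 0 0 0.087; 0 0 -0.075 0 0 0 0.087; 0 0 -0.085 0 0 0 0.087; 0 0 -0.088 0 0 0 0.087"}}

```text
time_s: 22.35
position: [0.6093, 0.2946, 0.12]
tcp_rot: [[0.001, 1.0, 0.001], [1.0, -0.001, 0.0], [0.0, 0.001, -1.0]]
force: [0.6, -0.2, -0.1]
opening: 1.002
```

```bash
python3 - <<'E'
from h import *
bot.capture('side')
k=cam('wrist');im=bot.capture('wrist');cv2.imwrite('pics/w13.png',im[:,:,::-1]);np.savez('w13.npz',K=k[0],r=k[1],t=k[2])
go((.451,-.048,.118));
E
```

```text
t 22.45 pos [0.6089 0.2945 0.1191] F [-0.3  0.4 -0.6] op 0.9990379026595996
shift [-0.3427 -0.1575  0.0011] turn [ 0.   -0.   -0.06]
```

View pics/w13.png

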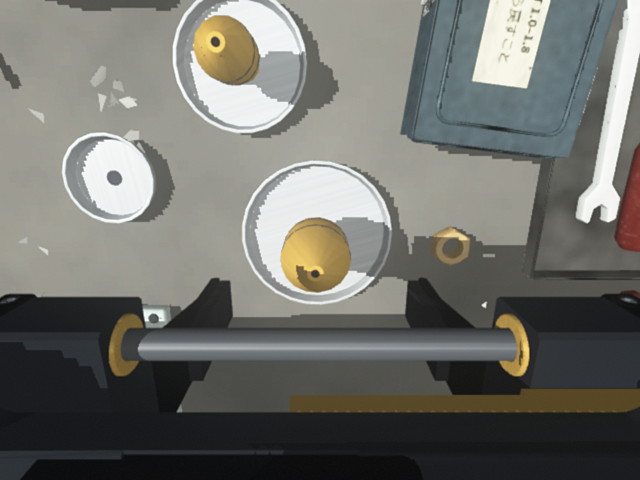

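{"method": "apply_moves", "body": {"motion": "0 -0.012 0 0 0 0 0.087; 0 -0.04 0 0 0 0 0.087; -0.003 -0.075 0 0 0 0 0.087; -0.012 -0.11 0 0 0 0 0.087; -0.03 -0.14 0 0 0 0 0.087; -0.055 -0.154 0 0 0 0 0.087; -0.09 -0.1575 0.001 0 0 0 0.087; -0.13 -0.1575 0.001 0 0 0 0.087"}}

```text
time_s: 23.45
position: [0.4493, 0.1642, 0.1176]
tcp_rot: [[-0.001, 1.0, -0.002], [1.0, 0.001, -0.0], [-0.0, -0.002, -1.0]]
force: [1.4, 0.3, 0.7]
opening: 1.003
```

{"method": "apply_moves", "body": {"motion": "-0.04 0 0 0 0 0 0.087; -0.08 0 0 0 0 0 0.087; -0.12 0 0 0 0 0 0.087; -0.16 0 0 0 0 0 0.087; -0.19 0 0 0 0 0 0.087; -0.207 0 0 0 0 0 0.087; -0.2127 0 0 0 0 0 0.087; -0.2127 0 0 0 0 0 0.087"}}

```text
time_s: 24.45
position: [0.4507, -0.0475, 0.1178]
tcp_rot: [[0.001, 1.0, -0.001], [1.0, -0.001, 0.0], [0.0, -0.001, -1.0]]
force: [-0.3, 0.2, -0.1]
opening: 0.998
```

```bash
python3 - <<'E'
from h import *
bot.capture('side')
k=cam('wrist');im=bot.capture('wrist');cv2.imwrite('pics/w14.png',im[:,:,::-1]);np.savez('w14.npz',K=k[0],r=k[1],t=k[2])
go((.451,-.048,.0313));
f=np.load('w13.npz');k=(f['K'],f['r'],f['t'])
print('large tip',ray(315,273,.085,k),'rim',ray(317,231,.012,k))
E
```

```text
t 24.55 pos [ 0.4507 -0.047   0.1179] F [-0.1  0.  -0.3] op 0.999970529294628
shift [-0.001   0.0003  0.0866] turn [-0.03 -0.03 -0.  ]
large tip [0.60728893 0.29379899 0.085     ] rim [0.60831608 0.29901366 0.012     ]
```

View pics/w14.png

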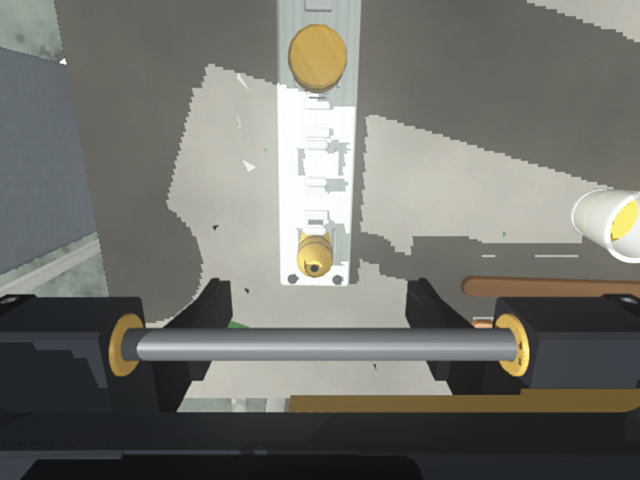

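```bash
python3 - <<'E'
from h import *
f=np.load('w14.npz');k=(f['K'],f['r'],f['t'])
print(ray(314,268,.072,k),ray(281,285,.012,k),ray(350,285,.012,k))
f=np.load('w13.npz');k=(f['K'],f['r'],f['t'])
print(ray(317,161.5,.012,k),ray(317,303,.012,k))
f=np.load('w9.npz');k=(f['K'],f['r'],f['t'])
print(ray(318,179,.012,k),ray(318,290,.012,k))
E
```

```text
[ 0.44806105 -0.04923298  0.072     ] [ 0.42027758 -0.08799354  0.012     ] [ 0.4765715  -0.08800816  0.012     ]
[0.60842295 0.35247869 0.012     ] [0.6081912  0.23654485 0.012     ]
[0.55588083 0.46401311 0.012     ] [0.55577154 0.37221458 0.012     ]
```

{"method": "apply_moves", "body": {"motion": "-0.0015 -0.0015 0.008 0 0 0 0.087; -0.0015 -0.0015 0.025 0 0 0 0.087; -0.0015 -0.0015 0.045 0 0 0 0.087; -0.0015 -0.0015 0.066 0 0 0 0.087; -0.0015 -0.0015 0.081 0 0 0 0.087; -0.0015 -0.0015 0.0866 0 0 0 0.087; -0.0015 -0.0015 0.0866 0 0 0 0.06; -0.0015 -0.0015 0.0866 0 0 0 0.04"}}

```text
time_s: 25.55
position: [0.4499, -0.0495, 0.0317]
tcp_rot: [[0.001, 1.0, 0.001], [1.0, -0.001, -0.0], [-0.0, 0.001, -1.0]]
force: [0.4, -0.5, 0.3]
opening: 0.852
```

{"method": "apply_moves", "body": {"motion": "0 0 0 0 0 0 0.012; 0 0 0 0 0 0 0.012; 0 0 0 0 0 0 0.012; 0 0 0 0 0 0 0.012; 0 0 0 0 0 0 0.012; 0 0 0 0 0 0 0.012; 0 0 0 0 0 0 0.012; 0 0 0 0 0 0 0.012"}}

```text
time_s: 26.55
position: [0.4495, -0.0495, 0.0313]
tcp_rot: [[0.001, 1.0, -0.0], [1.0, -0.001, 0.0], [0.0, -0.0, -1.0]]
force: [-1.0, 0.1, -0.4]
opening: 0.267
```

```bash
python3 - <<'E'
from h import *
bot.capture('side');bot.capture('side')
go((.451,-.048,.0313));
E
```

```text
t 26.65 pos [ 0.4495 -0.0495  0.0313] F [-1.  -0.5 -0.4] op 0.26588507361967023
shift [0.0015 0.0015 0.    ] turn [-0.01 -0.   -0.05]
```

{"method": "apply_moves", "body": {"motion": "0 0 -0.003 0 0 0 0.012; 0 0 -0.008 0 0 0 0.012; 0 0 -0.015 0 0 0 0.012; 0 0 -0.025 0 0 0 0.012; 0 0 -0.04 0 0 0 0.012; 0 0 -0.058 0 0 0 0.012; 0 0 -0.075 0 0 0 0.012; 0 0 -0.085 0 0 0 0.012"}}

```text
time_s: 27.65
position: [0.45, -0.0496, 0.1178]
tcp_rot: [[0.001, 1.0, 0.002], [1.0, -0.001, -0.001], [-0.001, 0.002, -1.0]]
force: [-0.5, -0.2, -1.3]
opening: 0.262
```

```bash
python3 - <<'E'
from h import *
im=bot.capture('wrist');cv2.imwrite('pics/w15.png',im[:,:,::-1])
go((.452,.340,.118));
E
```

```text
t 27.7 pos [ 0.4505 -0.0498  0.1184] F [-0.2 -1.2  0.3] op 0.2656297969039064
shift [ 0.3898  0.0012 -0.    ] turn [ 0.19  0.07 -0.05]
```

View pics/w15.png

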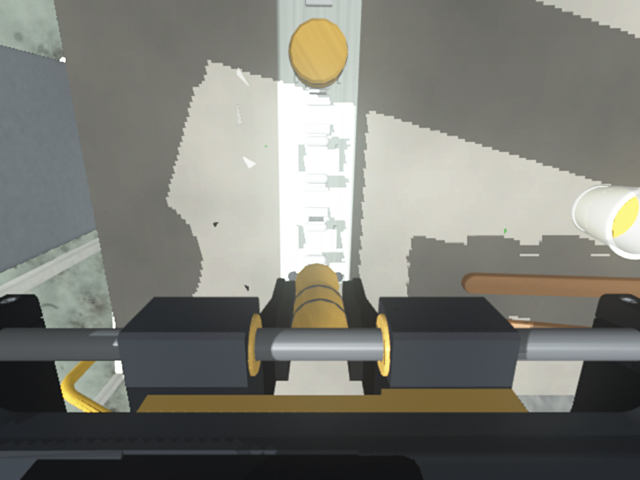

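{"method": "apply_moves", "body": {"motion": "0.012 0 0 0 0 0 0.012; 0.04 0 0 0 0 0 0.012; 0.08 0 0 0 0 0 0.012; 0.12 0 0 0 0 0 0.012; 0.16 0.001 0 0 0 0 0.012; 0.2 0.001 0 0 0 0 0.012; 0.24 0.001 0 0 0 0 0.012; 0.28 0.0015 0 0 0 0 0.012"}}

```text
time_s: 28.7
position: [0.45, 0.2323, 0.1154]
tcp_rot: [[0.001, 1.0, -0.002], [1.0, -0.001, -0.0], [-0.0, -0.002, -1.0]]
force: [1.0, -1.0, -1.9]
opening: 0.264
```

{"method": "apply_moves", "body": {"motion": "0.035 0 0 0 0 0 0.012; 0.065 0 0 0 0 0 0.012; 0.087 0 0.003 0 0 0 0.012; 0.1 0 0.013 0 0 0 0.012; 0.108 0 0.028 0 0 0 0.012; 0.109 0 0.043 0 0 0 0.012; 0.109 0 0.053 0 0 0 0.012; 0.109 0 0.057 0 0 0 0.012"}}

```text
time_s: 29.7
position: [0.451, 0.3386, 0.0582]
tcp_rot: [[0.002, 1.0, -0.002], [1.0, -0.002, -0.001], [-0.001, -0.002, -1.0]]
force: [0.3, 0.4, -1.2]
opening: 0.264
```

```bash
python3 - <<'E'
from h import *
for i in range(4): bot.capture('side')
im=bot.capture('wrist');cv2.imwrite('pics/w16.png',im[:,:,::-1])
go((.452,.340,.0223));
E
```

```text
t 29.95 pos [0.4519 0.3395 0.0598] F [ 0.8  0.6 -0.9] op 0.26360455041339087
shift [0.0005 0.0001 0.0375] turn [ 0.05 -0.02 -0.08]
```

View pics/w16.png

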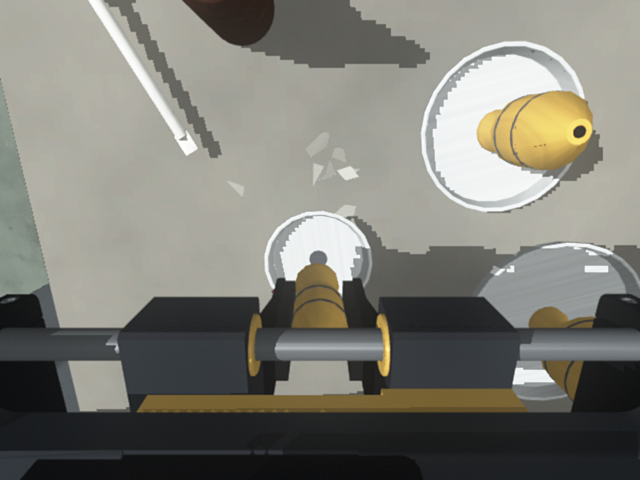

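{"method": "apply_moves", "body": {"motion": "0 0 0.006 0 0 0 0.012; 0 0 0.014 0 0 0 0.012; 0 0 0.022 0 0 0 0.012; 0 0 0.029 0 0 0 0.012; 0 0 0.034 0 0 0 0.012; 0 0 0.0365 0 0 0 0.012; 0 0 0.0373 0 0 0 0.012; 0 0 0.0373 0 0 0 0.012"}}

```text
time_s: 30.95
position: [0.4514, 0.3395, 0.0223]
tcp_rot: [[0.001, 1.0, 0.0], [1.0, -0.001, -0.0], [-0.0, 0.0, -1.0]]
force: [-0.7, -0.5, 0.1]
opening: 0.268
```

```bash
python3 - <<'E'
from h import *
bot.capture('side');bot.capture('side')
go((.452,.340,.0223));
E
```

```text
t 31.05 pos [0.4514 0.3395 0.0223] F [-0.7  0.6  1. ] op 0.2677843941949779
shift [ 0.0005  0.0006 -0.    ] turn [ 0.   -0.   -0.06]
```

In contact; open and lift.

{"method": "apply_moves", "body": {"motion": "0 0 0.0003 0 0 0 0.012; 0 0 0.0003 0 0 0 0.06; 0 0 0.0003 0 0 0 0.06; 0 0 0.0003 0 0 0 0.06; 0 0 0.0003 0 0 0 0.06; 0 0 0.0003 0 0 0 0.06; 0 0 0.0003 0 0 0 0.06; 0 0 0.0003 0 0 0 0.06"}}

```text
time_s: 32.05
position: [0.4515, 0.3395, 0.0218]
tcp_rot: [[0.001, 1.0, 0.0], [1.0, -0.001, 0.0], [0.0, 0.0, -1.0]]
force: [0.3, 0.6, 0.2]
opening: 0.688
```

{"method": "apply_moves", "body": {"motion": "0 0 -0.004 0 0 0 0.06; 0 0 -0.013 0 0 0 0.06; 0 0 -0.027 0 0 0 0.06; 0 0 -0.045 0 0 0 0.06; 0 0 -0.07 0 0 0 0.06; 0 0 -0.095 0 0 0 0.06; 0 0 -0.11 0 0 0 0.06; 0 0 -0.118 0 0 0 0.06"}}

```text
time_s: 33.05
position: [0.4518, 0.3397, 0.1412]
tcp_rot: [[0.001, 1.0, 0.002], [1.0, -0.001, 0.001], [0.001, 0.002, -1.0]]
force: [0.2, -0.0, 0.1]
opening: 0.688
```

{"method": "apply_moves", "body": {"motion": "-0.01 0 -0.008 0 0 0 0.06; -0.03 0 -0.02 0 0 0 0.06; -0.055 0 -0.035 0 0 0 0.06; -0.08 0 -0.048 0 0 0 0.06; -0.098 0 -0.055 0 0 0 0.06; -0.1 0 -0.056 0 0 0 0.06; -0.1 0 -0.056 0 0 0 0.06; -0.1 0 -0.056 0 0 0 0.06"}}

```text
time_s: 34.05
position: [0.4511, 0.24, 0.1953]
tcp_rot: [[0.0, 1.0, -0.001], [1.0, -0.0, -0.0], [-0.0, -0.001, -1.0]]
force: [-0.9, 0.1, 0.2]
opening: 0.69
```

```bash
python3 - <<'E'
from h import *
for i in range(5): bot.capture('side')
k=cam('wrist');im=bot.capture('wrist');cv2.imwrite('pics/w17.png',im[:,:,::-1]);np.savez('w17.npz',K=k[0],r=k[1],t=k[2])
for c in ['side','scene']:
    im=bot.capture(c)
    W=im[200:400,180:420] if c=='scene' else im[200:400,200:440]
    cv2.imwrite(f'pics/{c}17c.png',cv2.resize(W[:,:,::-1],None,fx=3,fy=3,interpolation=cv2.INTER_CUBIC))
go((.452,.340,.0223));
E
```

```text
t 34.45 pos [0.4513 0.2397 0.1956] F [-0.8  0.2  0.1] op 0.6887144163233956
shift [0.1003 0.0007 0.1733] turn [-0.01  0.   -0.03]
```

View pics/w17.png

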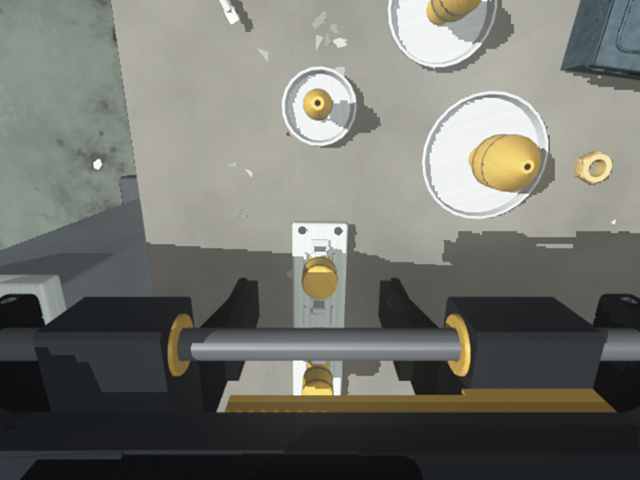

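View pics/side17c.png

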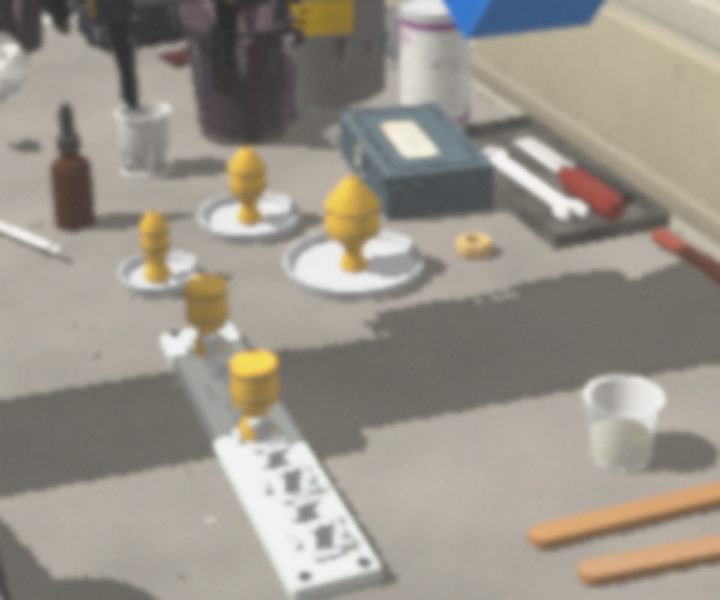

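View pics/scene17c.png

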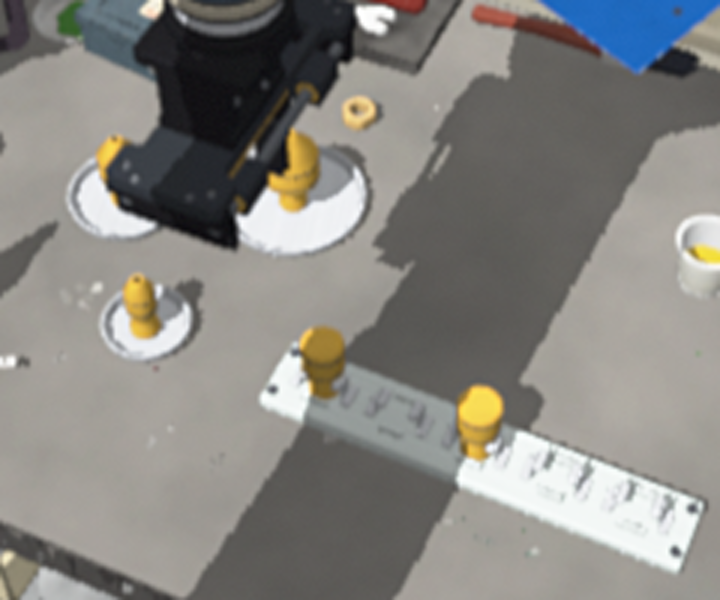

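All three stand in their dishes, and the plugs are in place. I'll run one numeric check on the small nozzle and the plug, then hand in.

```bash
python3 - <<'E'
from h import *
f=np.load('w17.npz');k=(f['K'],f['r'],f['t'])
print('small tip',ray(317.5,102.5,.063,k),'rim',(ray(319,67,.012,k)+ray(319,146,.012,k))/2,(ray(282.5,105,.012,k)+ray(356,105,.012,k))/2,'large tip',ray(527.5,167,.085,k),'plug',ray(319.5,281.5,.068,k))
bot.hand_in()
E
```

```text
small tip [0.45063708 0.34023548 0.063     ] rim [0.45188103 0.33911742 0.012     ] [0.45210778 0.34141812 0.012     ] large tip [0.60840345 0.29340438 0.085     ] plug [0.45228116 0.1925094  0.068     ]
the job is handed in; nothing more can be done
```

I pulled the medium, large and small nozzles from the strip in that order and stood each in the dish of its size. I handed the job in at about 34.5 s of the 96 s allowed. No verdict was reported, so what follows rests on my own checks.

- **Nozzle positions:** measured from wrist pictures, each nozzle's tip is within about 2 mm of its dish centre; the limit is 12 mm. The pictures show all three standing upright.
- **Plugs:** both still sit in the strip. The one I re-measured at the end, at the left end of the strip, was within about 1–2 mm of its starting place. The other I checked only by eye.
- **Forces and obstacles:** the force readings I took stayed within a few newtons, and the arm was clear of everything when I handed in.
- **Disagreement between cameras:** the scene and side cameras differed from the wrist camera by a few millimetres. I relied on the wrist views taken with the arm settled. One rough estimate of the large dish's centre was 4–5 mm off. I redid it from opposite rim edges, and it then agreed within 1 mm.

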